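# Bring the culture tray out from under the camera and hold it up level

## Task

Slide the grey carrier along its rail, out from under the inspection camera, until it clicks into the station marked with green tabs. Then lift the white tray out of the carrier by its blue handle, straight up and level, with both dishes staying in it, and finish holding it steady and level in the air about 15 cm above the carrier: do not put it down or let go. The carrier stays in its station and the other things on the bench stay where they are.

Things in the scene. Friction and masses are not known exactly. Their poses are not given: they have to be found in the camera images.
- carrier: grey carrier, free to slide along the rail only; origin at the centre of its underside, 26 mm above the bench. A plate 90 mm (x) x 184 mm (y) x 10 mm, with a lip 9 mm high round the tray's seat; axes as the rail's: y along the rail towards the green station, z up. It starts 210 to 270 mm short of the station; an end stop lies 35 mm beyond it.
- post_top (a point): top centre, 101 mm above the bench, of the orange upright push post fixed to the carrier: a cylinder 20 mm in diameter and 65 mm tall at the end of a flat bar, 120 mm from the carrier's centre on the robot's side (its -x)
- station (a point): where the carrier's origin lies when it sits in the detent; 26 mm above the bench, on the rail's centre line between two green tabs. y along the rail, z up. Sliding the carrier takes about 1 N, riding over the detent's bumps, 7 mm either side of it, about 10 N; within about 5 mm of the station the detent draws it in and centres it, a harder push takes it through
- rail: fixed aluminium rail 520 mm long (along its y) x 100 mm wide, 24 mm high; origin under its middle. A copy stand is fixed to it: a column 370 mm tall at x = +50, y = -310 mm and an arm holding a camera with a ring light (72 mm in diameter, underside 220 mm above the bench) over x = 0, y = -140 mm
- tray: loose white tray 70 mm (x) x 164 mm (y), rim 12 mm high, 0.15 to 0.35 kg, lying in the carrier with 3 mm play in all, its underside 36 mm above the bench; origin at the centre of its underside, z up. At its centre stands a blue upright handle plate, 12 mm thick along y, 40 mm wide along x, its top 85 mm above the tray's underside; the upper 50 mm are free to grip, pinched along y
- dish_a: closed round culture dish, 59 mm in diameter, 16 mm high, loose in the tray's compartment 47 mm towards +y of the handle; origin at the centre of its underside, 4 mm above the tray's underside
- dish_b: the same kind of dish in the compartment 47 mm towards -y of the handle
- tube_rack: loose blue tube rack 110 x 200 x 55 mm with capped tubes, about 105 mm tall over the caps; stays where it is. Origin at the centre of its underside
- wash_bottle: loose red wash bottle, 68 mm wide, about 210 mm tall with its spout; stays where it is. Origin at the centre of its underside
- amber_bottle: loose amber reagent bottle, 60 mm wide, 130 mm tall; stays where it is. Origin at the centre of its underside
- slide_box: loose blue-lidded slide box 87 x 182 x 32 mm; stays where it is. Origin at the centre of its underside
- mouse: loose white computer mouse 105 x 60 x 26 mm; stays where it is. Origin at the centre of its underside
- wrist_pad: loose black wrist pad 75 x 130 x 18 mm; stays where it is. Origin at the centre of its underside
- beaker: loose glass beaker, 70 mm wide, 85 mm tall; stays where it is. Origin at the centre of its underside
Things that resemble listed ones, but are neither listed nor needed, are in the scene too. Leave any black look-alike of the dish_a alone.

How it is judged:
By the outcome, as a careful person would: the job done as asked, in the order asked, and still so for the second after the job is handed in, while the arm keeps its last pose, push and grip.
It also fails if it takes over 58 s, if anything falls off the work surface, if the arm or the gripper's body presses on something with over 40 N, if the wrist force passes 120 N, or if a joint passes its speed limit or range.

## Robot

A 6-joint arm with a two-finger parallel gripper is mounted at the origin on the work surface. World frame = base frame: x ahead of the robot, y to its left, z up, the work surface at z = 0. Lengths are in m, angles in degrees, forces in N, time in s.
With the tool pointing down it reaches from about 0.25 to 0.725 m from the base axis. Payload 9.7 kg.
Tool frame: the origin (TCP) lies between the finger pads; the fingertips stand 19 mm ahead of it and the grasp point (between the pads) is the TCP; x points along the fingers, y is the direction in which the jaws open and shut, and the axes are right-handed (so a half turn about x gives the same grasp; the last joint's range is limited). The gripper opens to 85 mm and grips with 20 to 120 N. Pads are 22 mm wide; open, the fingers measure 114 mm over their backs; the gripper's body (76 mm by 85 mm) begins 54 mm behind the grasp point. The pads swing forward as they close: fully open they stand 13 mm farther back than shut.
Start: joints at [-67.838, 4.979, 10.078, 95.1, 0, 90], TCP at [0.207, -0.509, 0.25] pointing down, gripper open.
Joint ranges: [-179.16, 179.16], [-48.56, 103.87], [-65.8, 70.77], [-126.05, 130.52], [-82.76, 87.17], [-180, 180]. Speed limits (degrees/s): [127.2, 127.2, 147.25, 180, 180, 180].

## Interface

Orientations are given as [roll, pitch, yaw] about the fixed x, y, z axes, in that order (R = Rz(yaw) Ry(pitch) Rx(roll)).
In Python, from workcell import bot gives the robot as it stands. The module is installed in compiled form; this text tells all that it offers.
- The arm moves only by the shell command python3 -m handwheel 'ROWS' [FORCE]. ROWS is JSON, a list of rows, each a list of 7 numbers: the turn, a rotation vector about the tool's x, y, z in degrees, then the shift along the tool's x, y, z in m, then the closure, from -1 (fully open) to 1 (shut), so that 0 is half open. In form: [[ax, ay, az, dx, dy, dz, fingers], ...]. A call has 1 to 20 rows; each row is the pose to reach, as a shift and turn from the pose commanded when the call began, along the tool's axes at that moment; what a row does not reach only later rows make up. A row lasts 1/8 s, in which the tool goes at most 62.5 mm and 10.7 degrees, less where a joint would pass 70% of its speed; a pose out of reach is approached as far as the arm can. A call with a gripper value outside its range is refused whole. The fingers move at their own pace and stop on an object; FORCE is the grip in N (left out, the last holds). Time passes only in rows, so rows that repeat a pose let the fingers close. It gives the time, the measured TCP pose, the force and the opening at its end, in the units of the state.
- bot.get_obs(): the state, without advancing time (a new reading comes with each control period).
- bot.camera(name): name is "scene" or "side" or "wrist"; returns a dict with "frame" (400x640x3 uint8, red, green, blue), "fx", "fy", "cx", "cy" (pixels), "R" (3x3) and "t" (3): a world point X has camera coordinates R X + t; the wrist camera has in their place "tool_from_camera" (4x4, takes a point from camera to tool coordinates, whose origin is the TCP and whose axes are the tool frame's). Camera axes: x right, y down, z forward; pixel columns grow to the right and rows downward; lengths in m; the calibration is good to about 2 mm. The wrist camera is an equidistant fisheye: a pixel r from the principal point sees the ray r / f radians off the axis. A picture is of the moment at which its call begins: read the wrist's pose just before it. There is no depth.
- bot.job_done(): hands the job in, once; it reports no verdict.
Trained networks look in a picture, given as the dict that the camera call returned (one of the last four; its "shot" number tells which), for a name from the list of things; names that differ only in an ending like _2 or _b are one class to them, and where a whole thing is asked for, a point or a joint stands for the part that bears it (a point fixed in the world has none). Each returns a list of dicts, best first, with "conf" (0 to 1); they miss things now and then, are a little off and sometimes report something else, mostly with a low value. They report only what shows in the picture. A call takes as long as a camera call. They do not tell look-alikes from the thing itself.
- bot.look_for(name, picture): "bbox" ([left, top, width, height] as shares, 0 to 1, of the picture: columns of its width, rows of its height, round what is visible of it).
- bot.tip_of(name, picture): "centre" ([column, row] as shares, 0 to 1, of the picture: columns of its width, rows of its height: a listed point, or the origin of a listed thing).
The state is a dict: "time": time; "q": joint angles; "qd": joint speeds; "joint_efforts": joint torques, N m; "ee_pos": TCP position; "tcp_rot": TCP orientation; "wrist_force": force on the tool from outside, world axes, zero at the start; "torque": the same for the moment, N m; "opening": finger opening in m.
Only numpy, scipy, OpenCV 4.12 (cv2) and the standard library are available. Lean on these libraries where they do the work, as an engineer would, in place of code of your own. Each camera call takes 0.05 s, during which the arm holds its last target.

## Working session

There is one attempt and no reset: what is moved stays moved. The work goes in short steps, Python scripts to look and compute and a shell command to move; the robot and the scene stay as the last step left them, time stands still between calls to the robot, and variables do not carry over. Pictures are saved under pics/ and viewed, and the job is handed in when it is done.

```bash
mkdir -p pics; cat > h.py <<'E'
import numpy as np, cv2
from workcell import bot
def save(c,n,f=None):
    cv2.imwrite('pics/'+n, c['frame'][:,:,::-1] if f is None else f)
def ray(c,u,v):
    d=np.array([(u-c['cx'])/c['fx'],(v-c['cy'])/c['fy'],1.]); R=np.array(c['R']);t=np.array(c['t'])
    return -R.T@t, R.T@d
def atz(c,u,v,z):
    o,d=ray(c,u,v); return o+d*(z-o[2])/d[2]
def proj(c,X):
    p=np.array(c['R'])@np.array(X)+np.array(c['t']); return [c['fx']*p[0]/p[2]+c['cx'],c['fy']*p[1]/p[2]+c['cy']]
def tri(c1,p1,c2,p2):
    o1,d1=ray(c1,*p1);o2,d2=ray(c2,*p2)
    s=np.linalg.lstsq(np.stack([d1,-d2],1),o2-o1,rcond=None)[0]
    a=o1+s[0]*d1;b=o2+s[1]*d2
    return (a+b)/2,np.linalg.norm(a-b)
E
python3 - <<'E'
from h import *
o=bot.get_obs(); print(o)
cs={}
for n in('scene','side'):
    c=bot.camera(n);cs[n]=c;save(c,n+'0.png')
    print(n,c['fx'],c['cx'],c['cy'],'pos',-np.array(c['R']).T@c['t'])
    for k in['carrier','post_top','station','tray','dish_a','rail']:
        print(k,[(np.round(np.array(d['centre'])*[640,400],1).tolist(),round(d['conf'],2)) for d in bot.tip_of(k,c)][:4])
E
```

```text
{'time': 0.0, 'q': array([-6.78355690e+01,  5.01312800e+00,  1.00355163e+01,  9.50969476e+01,
       -2.04967513e-03,  9.00013641e+01]), 'qd': array([-0.02132235, -0.01841163, -0.0384718 ,  0.06253645, -0.13151886,
       -0.03099065]), 'joint_efforts': array([-1.82041873e-03, -5.20377874e+01,  4.64814055e+01,  1.60422223e-02,
       -1.61674907e-04, -1.58222448e-06]), 'ee_pos': array([ 0.20742099, -0.50919816,  0.24957308]), 'tcp_rot': array([-88.42394047,  89.92541259, 113.73912775]), 'wrist_force': array([-0.41014986,  0.02553603, -0.75957617]), 'torque': array([ 0.0044113 ,  0.0190383 , -0.01572858]), 'opening': 0.08528025131057447}
scene 423.996059007955 318.0209408784429 206.6632234398005 pos [ 1.57356546 -0.17445083  0.73237893]
carrier [([271.5, 233.1], 0.63)]
post_top [([270.0, 190.6], 0.75), ([361.7, 224.1], 0.34)]
station [([361.9, 227.2], 0.84)]
tray [([272.5, 230.7], 0.76)]
dish_a [([255.2, 226.2], 0.68), ([213.3, 289.5], 0.63), ([293.4, 223.3], 0.61)]
rail [([324.0, 236.7], 0.79)]
side 446.9394780668088 320.3417010215285 198.30863203385363 pos [0.25400927 0.94424876 1.08701044]
carrier [([327.2, 188.9], 0.6)]
post_top [([364.1, 179.0], 0.7)]
station [([300.6, 241.4], 0.71)]
tray [([327.1, 181.1], 0.93)]
dish_a [([322.3, 191.5], 0.74), ([293.5, 152.0], 0.71), ([331.4, 174.1], 0.42)]
rail [([313.8, 218.7], 0.82)]
```

View pics/scene0.png

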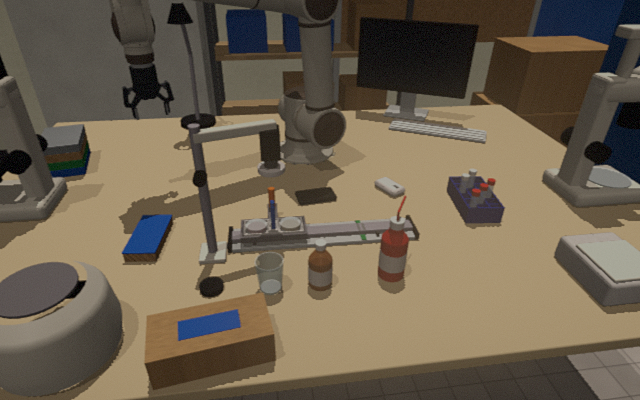

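View pics/side0.png

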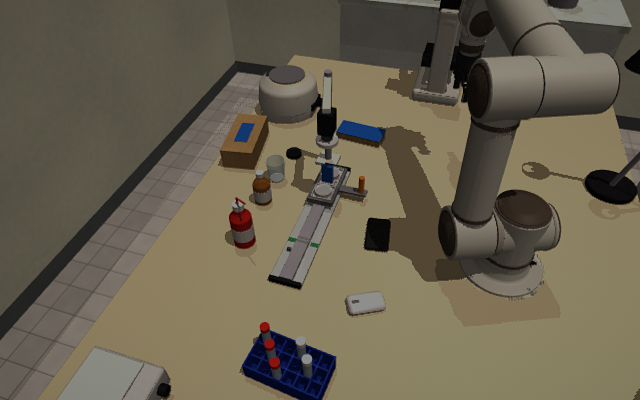

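```bash
python3 - <<'E'
from h import *
a=bot.camera('scene');b=bot.camera('side')
P=dict(carrier=([271.5,233.1],[327.2,188.9],.026),post=([270,190.6],[364.1,179],.101),station=([361.9,227.2],[300.6,241.4],.026),tray=([272.5,230.7],[327.1,181.1],.036),rail=([324,236.7],[313.8,218.7],0))
for k,(p,q,z) in P.items():
    print(k,*tri(a,p,b,q),atz(a,*p,z),atz(b,*q,z))
S=cv2.resize(a['frame'][150:300,180:460],(784,420),interpolation=2);save(a,'sc1.png',S[:,:,::-1])
S=cv2.resize(b['frame'][90:330,220:440],None,fx=2.4,fy=2.4,interpolation=2);save(b,'si1.png',S[:,:,::-1])
E
```

```text
carrier [ 0.5849164  -0.15501751  0.01285587] 0.011247138561011356 [ 0.59621669 -0.1591502   0.026     ] [ 0.58225075 -0.13444217  0.026     ]
post [ 0.45967418 -0.15410511  0.08576028] 0.0011308611470566602 [ 0.48675284 -0.15423191  0.101     ] [ 0.45640215 -0.13814864  0.101     ]
station [0.59409813 0.10583721 0.01821155] 0.006595239408166926 [0.60121632 0.10087584 0.026     ] [0.59287076 0.11546412 0.026     ]
tray [ 0.59230621 -0.15857119  0.03469564] 0.007751806299733734 [ 0.59897587 -0.1560032   0.036     ] [ 0.59094433 -0.16224789  0.036     ]
rail [ 0.5926858  -0.00968779 -0.00214337] 0.0038839649491741813 [ 0.59774506 -0.00897613  0.        ] [ 0.59136652 -0.01004313  0.        ]
```

View crops.

View pics/sc1.png

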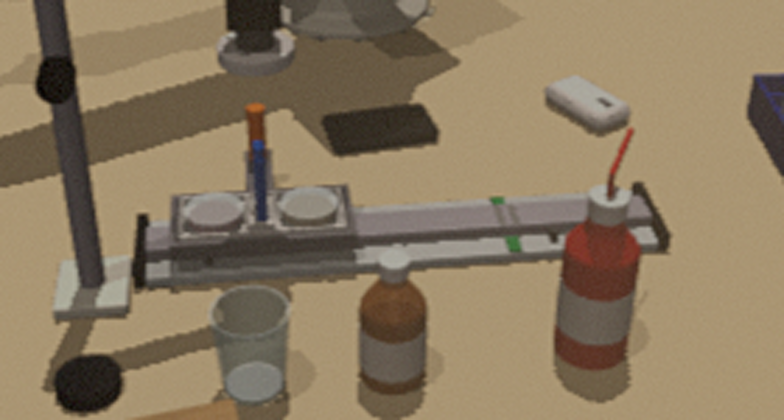

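View pics/si1.png

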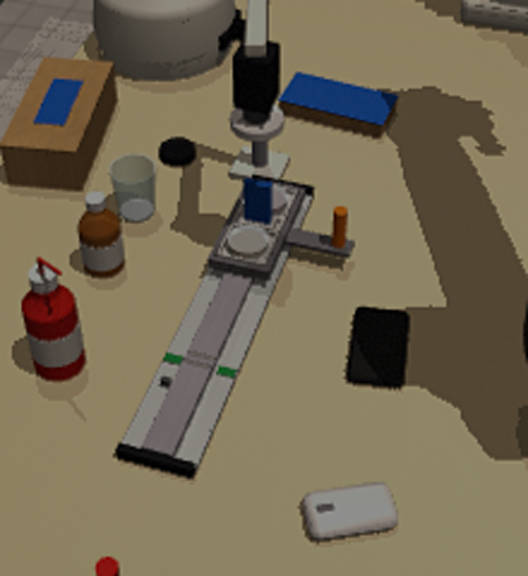

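```bash
python3 - <<'E'
from h import *
a=bot.camera('scene');b=bot.camera('side')
sc=lambda x,y:(180+(x+.5)/2.8-.5,150+(y+.5)/2.8-.5); si=lambda x,y:(220+(x+.5)/2.4-.5,90+(y+.5)/2.4-.5)
for k,p,q,z in [('post',(257,107),(341,209),.101),('tabA(-x)',(497,201),(227,372),.024),('tabB',(514,243),(172,358),.024),('handle',(260,143),(258,181),.121)]:
    p=sc(*p);q=si(*q); print(k,*tri(a,p,b,q),atz(a,*p,z),atz(b,*q,z))
for n in [(118,447),(196,467),(241,180),(313,190)]: print('si',atz(b,*si(*n),.03))
w=bot.camera('wrist'); save(w,'w0.png'); print(w['fx'],w['cx'],w['cy'],w['tool_from_camera'])
E
```

```text
post [ 0.46679873 -0.14913791  0.09853677] 0.00028926249658756326 [ 0.47131782 -0.14914508  0.101     ] [ 0.46623295 -0.14661143  0.101     ]
tabA(-x) [0.55161621 0.10108543 0.01052503] 0.004972123529701831 [0.56793675 0.09453831 0.024     ] [0.54883777 0.11430146 0.024     ]
tabB [0.62816434 0.10085995 0.01137201] 0.0032967859791982893 [0.64301404 0.09507287 0.024     ] [0.62439697 0.11249711 0.024     ]
handle [ 0.58486093 -0.14918941  0.12354377] 0.004846889382293383 [ 0.57728655 -0.15066108  0.121     ] [ 0.5861823  -0.14872809  0.121     ]
si [0.63657845 0.26689296 0.03      ]
si [0.53769938 0.26689336 0.03      ]
si [ 0.64299853 -0.24662415  0.03      ]
si [ 0.5319902 -0.2550424  0.03     ]
309.70691628693146 320.11162703043965 201.69366241917342 [[-5.83473717e-04 -3.03161561e-01  9.52938995e-01 -1.24248773e-01]
 [ 9.99998985e-01  1.06179549e-03  9.50080445e-04 -9.45588193e-04]
 [-1.29985420e-03  9.52938582e-01  3.03160634e-01 -7.81148290e-02]
 [ 0.00000000e+00  0.00000000e+00  0.00000000e+00  1.00000000e+00]]
```

View pics/w0.png

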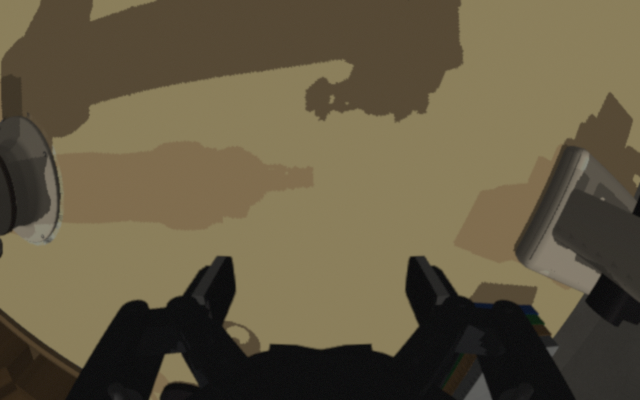

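```bash
cat >> h.py <<'E'
from scipy.spatial.transform import Rotation as Ro
def cur():
    o=bot.get_obs(); return np.array(o['ee_pos']),Ro.from_euler('xyz',o['tcp_rot'],degrees=True).as_matrix(),o
def rel(p,yaw,sgn=1):
    """tool down, tool y = sgn*rail y (rail yawed by yaw)"""
    P,R,o=cur(); y=sgn*np.array([-np.sin(np.radians(yaw)),np.cos(np.radians(yaw)),0]);x=np.array([0,0,-1.]);T=np.stack([x,y,np.cross(x,y)],1)
    return Ro.from_matrix(R.T@T).as_rotvec(degrees=True).round(2), (R.T@(np.array(p)-P)).round(4)
E
python3 - <<'E'
from h import *
P,R,o=cur(); print(P,R.round(3))
for s in(1,-1): print(rel([.467,-.149,.25],0,s))
a=bot.camera('scene');b=bot.camera('side')
for k in ['wash_bottle','amber_bottle','beaker','slide_box','mouse','wrist_pad','tube_rack']:
  for c in(a,b):
    for d in bot.tip_of(k,c)[:1]: print(k,atz(c,*(np.array(d['centre'])*[640,400]),0).round(3),round(d['conf'],2))
E
```

```text
[ 0.20745826 -0.50935985  0.2502958 ] [[ 0.     0.377 -0.926]
 [-0.    -0.926 -0.377]
 [-1.     0.     0.   ]]
(array([-157.84,    0.  ,    0.  ]), array([ 3.000e-04, -2.358e-01, -3.763e-01]))
(array([22.16,  0.  , -0.  ]), array([ 3.000e-04, -2.358e-01, -3.763e-01]))
wash_bottle [0.776 0.136 0.   ] 0.66
wash_bottle [0.77  0.146 0.   ] 0.64
amber_bottle [ 0.801 -0.052 -0.   ] 0.6
amber_bottle [ 0.793 -0.045  0.   ] 0.65
beaker [ 0.786 -0.175  0.   ] 0.63
beaker [ 0.79  -0.157  0.   ] 0.56
slide_box [ 0.544 -0.501  0.   ] 0.55
slide_box [ 0.553 -0.505  0.   ] 0.56
mouse [0.343 0.254 0.   ] 0.76
mouse [0.357 0.258 0.   ] 0.83
wrist_pad [ 0.399 -0.004  0.   ] 0.87
wrist_pad [0.604 0.075 0.   ] 0.73
tube_rack [0.495 0.495 0.   ] 0.91
tube_rack [0.486 0.493 0.   ] 0.65
```

```bash
python3 -m handwheel '[[-60,0,0,0,-0.03,-0.06,-1],[-120,0,0,0,-0.08,-0.13,-1],[-120,0,0,0,-0.12,-0.19,-1],[-157.8,0,0,0,-0.12,-0.19,-1],[-157.8,0,0,0,-0.12,-0.19,-1],[-157.8,0,0,0,-0.12,-0.19,-1],[-157.8,0,0,0,-0.12,-0.19,-1],[-157.8,0,0,0,-0.12,-0.19,-1],[-157.8,0,0,0,-0.12,-0.19,-1],[-157.8,0,0,0,-0.12,-0.19,-1],[-157.8,0,0,0,-0.12,-0.19,-1],[-157.8,0,0,0,-0.17,-0.27,-1],[-157.8,0,0,0,-0.2,-0.32,-1],[-157.8,0,0,0,-0.2358,-0.3463,-1],[-157.8,0,0,0,-0.2358,-0.3463,-1],[-157.8,0,0,0,-0.2358,-0.3463,-1],[-157.8,0,0,0,-0.2358,-0.3463,-1],[-157.8,0,0,0,-0.2358,-0.3463,-1]]' 20
python3 - <<'E'
from h import *
P,R,o=cur(); print(o['q'],R.round(3))
w=bot.camera('wrist'); save(w,'w1.png')
for k in['post_top','carrier','tray','station']:
    print(k,[(np.round(np.array(d['centre'])*[640,400],1).tolist(),round(d['conf'],2)) for d in bot.tip_of(k,w)][:3])
E
```

```text
time: 4.0
ee_pos: [0.4389, -0.1612, 0.2503]
tcp_rot: [-92.8, 90.0, -93.0]
wrist_force: [-0.8, -0.6, -0.8]
opening: 0.0855
[-2.01643378e+01 -6.25915232e+00 -1.05540409e+00  9.52025494e+01
 -3.87983734e-03 -1.99412153e+01] [[-0.     0.004  1.   ]
 [-0.     1.    -0.004]
 [-1.    -0.    -0.   ]]
post_top [([332.2, 220.9], 0.7)]
carrier [([421.9, 272.3], 0.29)]
tray [([324.1, 287.8], 0.61)]
station [([498.5, 275.5], 0.78), ([332.7, 220.7], 0.44)]
```

View pics/w1.png

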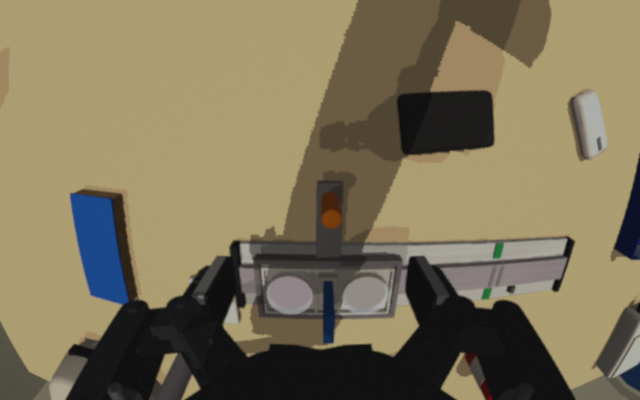

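```bash
cat >> h.py <<'E'
def wz(w,P,R,u,v,z):
    a=np.array([(u-w['cx'])/w['fx'],(v-w['cy'])/w['fy']]); r=np.hypot(*a); d=np.array([*(a/r*np.sin(r)),np.cos(r)]) if r>0 else np.array([0,0,1.])
    M=np.array(w['tool_from_camera']); o=P+R@M[:3,3]; d=R@M[:3,:3]@d
    return (o+d*(z-o[2])/d[2]).round(4)
E
python3 - <<'E'
from h import *
P,R,o=cur(); w=bot.camera('wrist')
for n,u,v,z in [('post',332,219,.101),('tabA',498.5,250,.024),('tabB',487,293.5,.024),('railL',241,243,.024),('railR',567,239,.024),('handle far/near top',330,341,.121),('handle',329,283,.121),('carL',262,256,.036),('carR',399,258,.036)]: print(n,wz(w,P,R,u,v,z))
c=cv2.resize(w['frame'][170:330,220:580],None,fx=2.2,fy=2.2,interpolation=2); save(w,'w1c.png',c[:,:,::-1])
E
```

```text
post [ 0.4659 -0.1485  0.101 ]
tabA [0.5459 0.0958 0.024 ]
tabB [0.6207 0.0954 0.024 ]
railL [ 0.5286 -0.2609  0.024 ]
railR [0.5366 0.2389 0.024 ]
handle far/near top [ 0.6017 -0.149   0.121 ]
handle [ 0.5244 -0.1512  0.121 ]
carL [ 0.5403 -0.2321  0.036 ]
carR [ 0.544  -0.0603  0.036 ]
```

View pics/w1c.png

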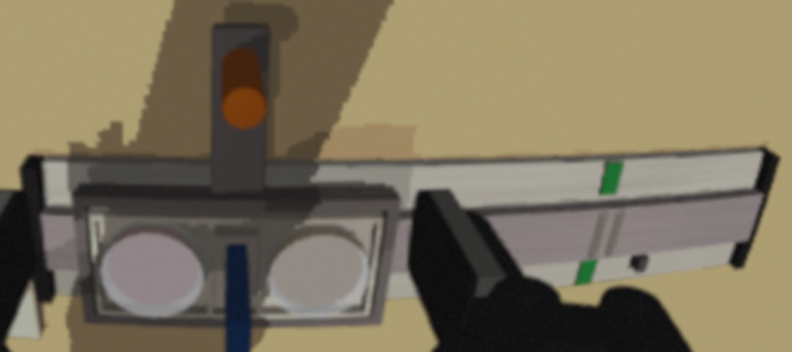

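```bash
python3 - <<'E'
from h import *
P,R,o=cur()
for n in('scene','side','wrist'):
    c=bot.camera(n); f=c['frame'].astype(int)
    m=((f[:,:,1]>f[:,:,0]*1.5)&(f[:,:,1]>f[:,:,2]*1.3)&(f[:,:,1]>50)).astype(np.uint8)
    k,l,st,ce=cv2.connectedComponentsWithStats(m)
    for i in range(1,k):
        if st[i,4]>4:
            u=ce[i]; print(n,st[i],u.round(1),[ (atz(c,*u,z) if n!='wrist' else wz(c,P,R,*u,z)).round(4) for z in(.024,)])
    m=((f[:,:,0]>f[:,:,2]*3)&(f[:,:,0]>90)&(f[:,:,1]<f[:,:,0]*.62)).astype(np.uint8)
    k,l,st,ce=cv2.connectedComponentsWithStats(m)
    for i in range(1,k):
        if st[i,4]>12: print(' orange',st[i],ce[i].round(1))
E
```

```text
scene [356 221   3   2   5] [357.2 221.4] [array([0.5676, 0.0947, 0.024 ])]
scene [361 235   4   4  12] [362.8 236.5] [array([0.643 , 0.0936, 0.024 ])]
 orange [489 179   6   3  16] [491.5 180. ]
 orange [481 183   7   4  18] [483.8 185. ]
 orange [269 188   5  12  30] [270.4 193.3]
 orange [473 189   7   4  21] [475.8 190.6]
 orange [383 231   8  14  51] [386.4 237. ]
 orange [402 234   6   9  18] [404.8 238.2]
side [288 237   8   5  24] [291.7 238.8] [array([0.6237, 0.1118, 0.024 ])]
side [310 243   9   4  25] [314.  244.4] [array([0.5499, 0.1135, 0.024 ])]
 orange [236 197   9   7  13] [240.  200.2]
 orange [230 209  21  15 172] [241.  217.5]
 orange [260 322   9   9  66] [264.1 326.2]
 orange [265 339  10  10  78] [269.1 343.4]
 orange [270 357  10  10  83] [274.3 361.8]
wrist [493 244  10  14  95] [497.3 250.5] [array([0.5465, 0.0939, 0.024 ])]
wrist [482 289   9  10  62] [485.7 293.5] [array([0.6204, 0.0931, 0.024 ])]
 orange [321 210  20  18 285] [330.4 218.4]
```

```bash
python3 - <<'E'
from h import *
print(rel([.466,-.1487,.085],-.9))
E
```

```text
(array([ 0.84, -0.  , -0.  ]), array([0.1653, 0.0117, 0.0268]))
```

```bash
python3 -m handwheel '[[0.8,0,0,0,0.0117,0.0268,-1],[0.8,0,0,0.05,0.0117,0.0268,-1],[0.8,0,0,0.1,0.0117,0.0268,-1],[0.8,0,0,0.14,0.0117,0.0268,-1],[0.8,0,0,0.165,0.0117,0.0268,-1],[0.8,0,0,0.165,0.0117,0.0268,-1],[0.8,0,0,0.165,0.0117,0.0268,1],[0.8,0,0,0.165,0.0117,0.0268,1],[0.8,0,0,0.165,0.0117,0.0268,1],[0.8,0,0,0.165,0.0117,0.0268,1],[0.8,0,0,0.165,0.0117,0.0268,1],[0.8,0,0,0.165,0.0117,0.0268,1]]' 25
python3 - <<'E'
from h import *
P,R,o=cur(); print(P,o['opening'])
w=bot.camera('wrist'); save(w,'w2.png')
E
```

```text
time: 5.95
ee_pos: [0.4664, -0.1488, 0.0859]
tcp_rot: [-19.1, 89.9, -20.0]
wrist_force: [-0.7, -0.5, 5.6]
opening: 0.0186
[ 0.46636974 -0.14881064  0.08594726] 0.018606687026791302
```

View pics/w2.png

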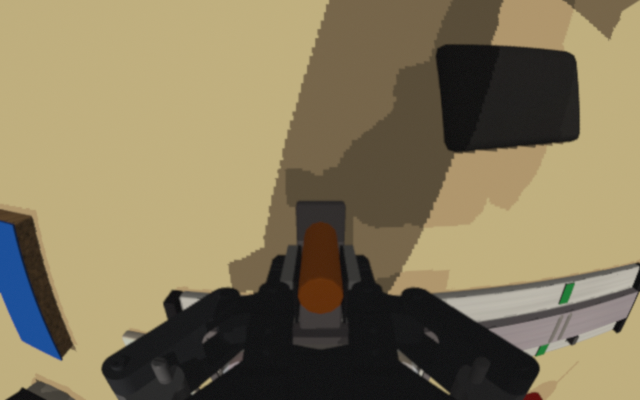

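```bash
python3 -m handwheel '[[0,0,0,0,0.003,0,1],[0,0,0,0,0.01,0,1],[0,0,0,0,0.022,0,1],[0,0,0,0,0.036,0,1],[0,0,0,0,0.052,0,1],[0,0,0,0,0.068,0,1],[0,0,0,0,0.084,0,1],[0,0,0,0,0.1,0,1],[0,0,0,0,0.116,0,1],[0,0,0,0,0.132,0,1],[0,0,0,0,0.148,0,1],[0,0,0,0,0.164,0,1],[0,0,0,0,0.18,0,1],[0,0,0,0,0.196,0,1],[0,0,0,0,0.21,0,1],[0,0,0,0,0.222,0,1],[0,0,0,0,0.23,0,1],[0,0,0,0,0.234,0,1],[0,0,0,0,0.234,0,1]]'
python3 - <<'E'
from h import *
P,R,o=cur(); print(P,o['opening'],o['wrist_force'])
w=bot.camera('wrist'); save(w,'w3.png')
b=bot.camera('side');S=cv2.resize(b['frame'][150:300,220:400],None,fx=4,fy=4,interpolation=2);save(b,'si3.png',S[:,:,::-1])
E
```

```text
time: 8.38
ee_pos: [0.4702, 0.0859, 0.0859]
tcp_rot: [14.1, 89.9, 13.2]
wrist_force: [2.1, 1.0, 5.5]
opening: 0.0195
[0.47015999 0.08585548 0.08593657] 0.019497013035872195 [2.12090445 0.99876169 5.5327425 ]
```

View pics/si3.png

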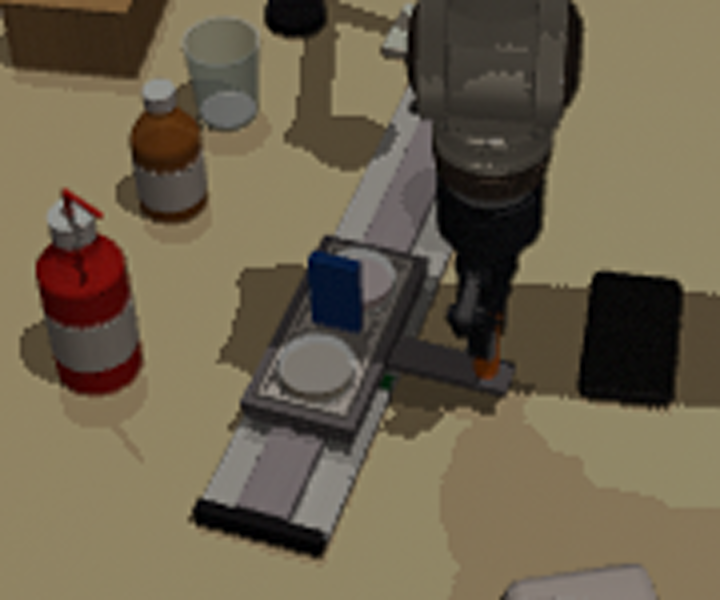

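View pics/w3.png

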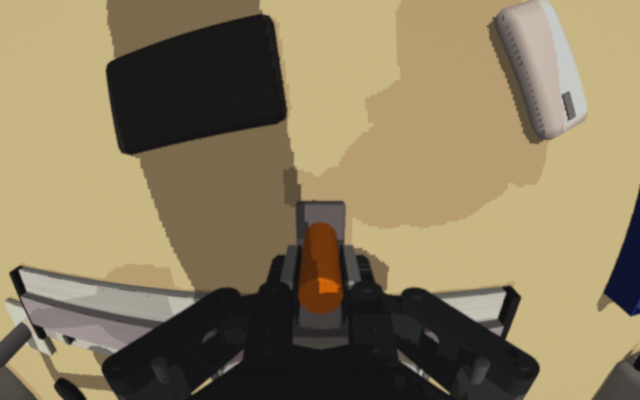

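```bash
for i in 1 ; do :; done; python3 -m handwheel '[[0,0,0,0,0.004,0,1],[0,0,0,0,0.006,0,1],[0,0,0,0,0.006,0,1]]' | egrep 'ee|wrist'
python3 -m handwheel '[[0,0,0,0,0.002,0,1]]' | egrep 'ee|wrist'
python3 -m handwheel '[[0,0,0,0,0.002,0,1]]' | egrep 'ee|wrist'
python3 -m handwheel '[[0,0,0,0,0.001,0,1]]' | egrep 'ee|wrist'
```

```text
ee_pos: [0.4702, 0.0895, 0.0859]
wrist_force: [2.6, -13.5, 7.3]
ee_pos: [0.4703, 0.0924, 0.0859]
wrist_force: [2.1, -5.2, 5.8]
ee_pos: [0.4703, 0.095, 0.086]
wrist_force: [1.5, -2.6, 5.8]
ee_pos: [0.4703, 0.0962, 0.086]
wrist_force: [2.1, -1.8, 5.6]
```

```bash
python3 -m handwheel '[[0,0,0,0,0.001,0,1],[0,0,0,0,0.001,0,1]]' | egrep 'ee|wrist'
python3 -m handwheel '[[0,0,0,0,0.001,0,1],[0,0,0,0,0.001,0,1]]' | egrep 'ee|wrist'
```

```text
ee_pos: [0.4704, 0.0976, 0.086]
wrist_force: [1.8, 0.6, 5.0]
ee_pos: [0.4704, 0.0987, 0.086]
wrist_force: [2.4, 0.6, 4.2]
```

```bash
python3 -m handwheel '[[0,0,0,0,0,0,0.4],[0,0,0,0,0,0,0],[0,0,0,0,0,0,-0.5],[0,0,0,0,0,0,-1],[0,0,0,0,0,0,-1]]' | egrep 'ee|wrist|open'
python3 - <<'E'
from h import *
P,R,o=cur();w=bot.camera('wrist'); save(w,'w4.png')
f=w['frame'].astype(int);m=((f[:,:,0]>f[:,:,2]*3)&(f[:,:,0]>90)&(f[:,:,1]<f[:,:,0]*.62)).astype(np.uint8)
print(cv2.connectedComponentsWithStats(m)[2:])
print(wz(w,P,R,320.6,292,.101))
E
```

```text
ee_pos: [0.4696, 0.0983, 0.0852]
wrist_force: [-1.5, -0.2, 0.4]
opening: 0.0856
(array([[     0,      0,    640,    400, 253040],
       [   300,    225,     45,     91,   2960]], dtype=int32), array([[319.46598957, 198.6418748 ],
       [322.40743243, 272.85810811]]))
[0.4664 0.0997 0.101 ]
```

View pics/w4.png

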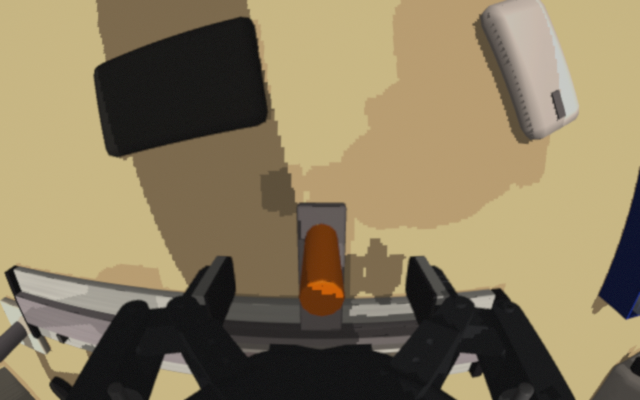

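```bash
python3 -m handwheel '[[0,0,0,-0.02,0,0,-1],[0,0,0,-0.07,0,0,-1],[0,0,0,-0.12,0,0,-1],[0,0,0,-0.15,0,0.02,-1],[0,0,0,-0.165,0,0.05,-1],[0,0,0,-0.165,0,0.05,-1],[0,0,0,-0.165,0,0.05,-1]]' | egrep 'ee|wrist|open'
python3 - <<'E'
from h import *
P,R,o=cur();w=bot.camera('wrist'); save(w,'w5.png')
for k in['tray','station','post_top','carrier']: print(k,[(np.round(np.array(d['centre'])*[640,400],1).tolist(),round(d['conf'],2)) for d in bot.tip_of(k,w)][:3])
c=bot.camera('side');S=cv2.resize(c['frame'][150:300,220:400],None,fx=4,fy=4,interpolation=2);save(c,'si5.png',S[:,:,::-1])
E
```

```text
ee_pos: [0.5191, 0.0975, 0.2495]
wrist_force: [0.9, 0.6, 0.3]
opening: 0.0853
tray [([319.3, 230.7], 0.85)]
station []
post_top [([324.7, 136.2], 0.65)]
carrier []
```

View pics/w5.png

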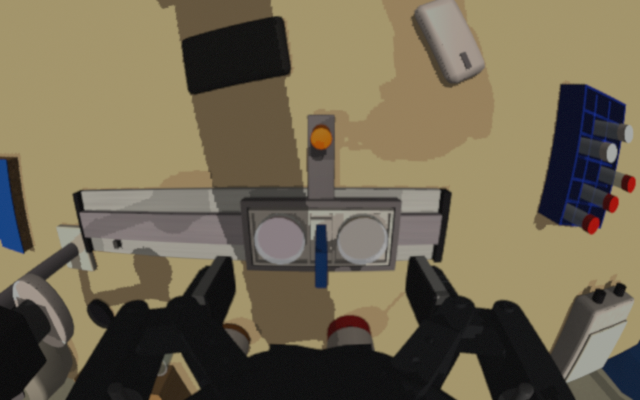

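View pics/si5.png

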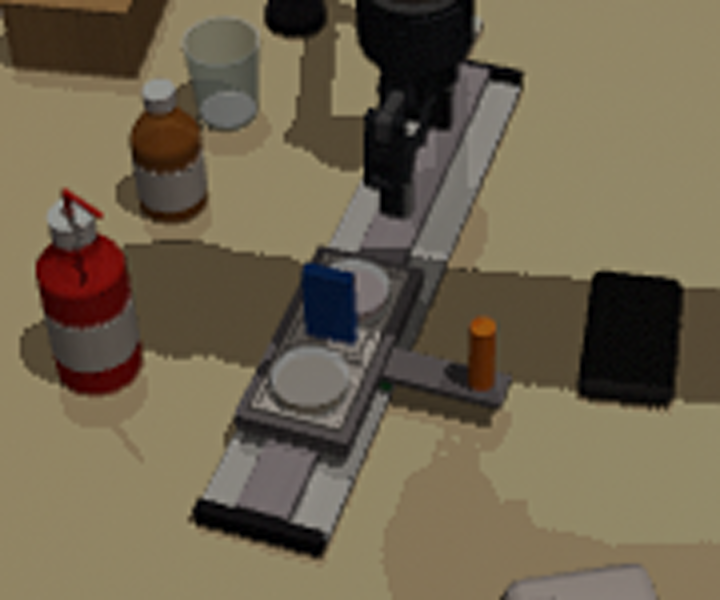

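```bash
python3 - <<'E'
from h import *
P,R,o=cur();w=bot.camera('wrist');print(o['time'])
f=w['frame'].astype(int);m=((f[:,:,0]>f[:,:,2]*3)&(f[:,:,0]>90)&(f[:,:,1]<f[:,:,0]*.62)).astype(np.uint8)
k,l,st,ce=cv2.connectedComponentsWithStats(m)
for i in range(1,k):
  if st[i,4]>100: print(st[i],ce[i],wz(w,P,R,*ce[i],.1))
for n,u,v,z in [('post',320.7,138,.101),('hfar',321,226,.121),('hnear',321.5,286,.121),('carL',243.5,200,.045),('carR',396,200,.045),('carLn',246,270,.045),('carRn',394.5,268,.045),('railL',81,191,.03),('railR',444,191,.03)]: print(n,wz(w,P,R,u,v,z))
c=cv2.resize(w['frame'][110:300,220:460],None,fx=3.2,fy=3.2,interpolation=2); save(w,'w5c.png',c[:,:,::-1])
E
```

```text
11.575
[311 125  21  24 274] [321.08029197 138.68978102] [0.4706 0.1001 0.1   ]
[608 196  10  16 116] [612.69827586 203.74137931] [0.5372 0.4977 0.1   ]
[587 217  12  17 140] [592.60714286 224.86428571] [0.566 0.459 0.1  ]
post [0.4699 0.0998 0.101 ]
hfar [0.5449 0.0991 0.121 ]
hnear [0.6079 0.0988 0.121 ]
carL [0.5434 0.0111 0.045 ]
carR [0.5457 0.1845 0.045 ]
carLn [0.6349 0.0045 0.045 ]
carRn [0.6344 0.1896 0.045 ]
railL [ 0.5305 -0.2492  0.03  ]
railR [0.5396 0.2495 0.03  ]
```

View pics/w5c.png

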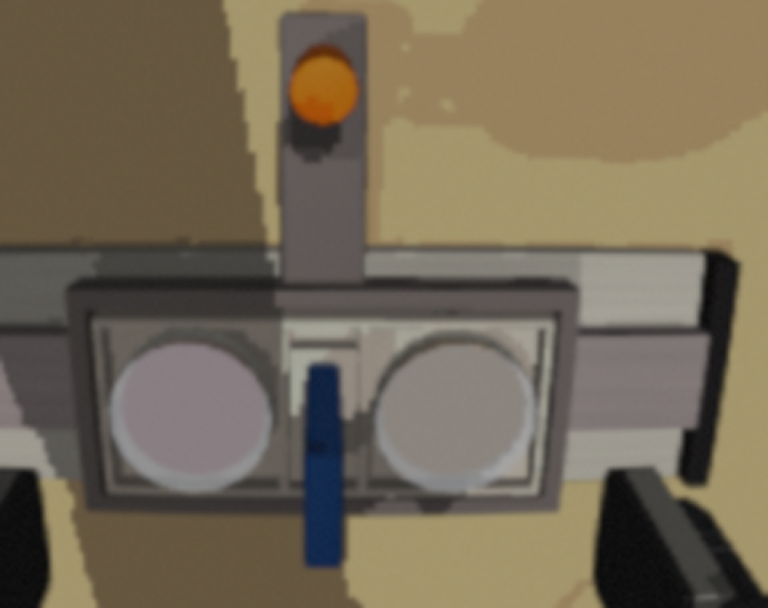

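```bash
python3 - <<'E'
from h import *
print(rel([.59,.0988,.097],-.9))
E
```

```text
(array([ 0.07,  0.  , -0.  ]), array([0.1533, 0.0022, 0.0707]))
```

```bash
python3 -m handwheel '[[0,0,0,0,0.002,0.03,-1],[0,0,0,0,0.002,0.06,-1],[0,0,0,0.02,0.002,0.0707,-1],[0,0,0,0.06,0.002,0.0707,-1],[0,0,0,0.1,0.002,0.0707,-1],[0,0,0,0.13,0.002,0.0707,-1],[0,0,0,0.153,0.002,0.0707,-1],[0,0,0,0.153,0.002,0.0707,-1],[0,0,0,0.153,0.002,0.0707,-1]]' | egrep 'ee|wrist|open'
python3 - <<'E'
from h import *
P,R,o=cur();w=bot.camera('wrist'); save(w,'w6.png',w['frame'][200:400,120:520,::-1].repeat(2,0).repeat(2,1))
E
```

```text
ee_pos: [0.5902, 0.0986, 0.0979]
wrist_force: [0.6, -0.4, 0.5]
opening: 0.085
```

View pics/w6.png

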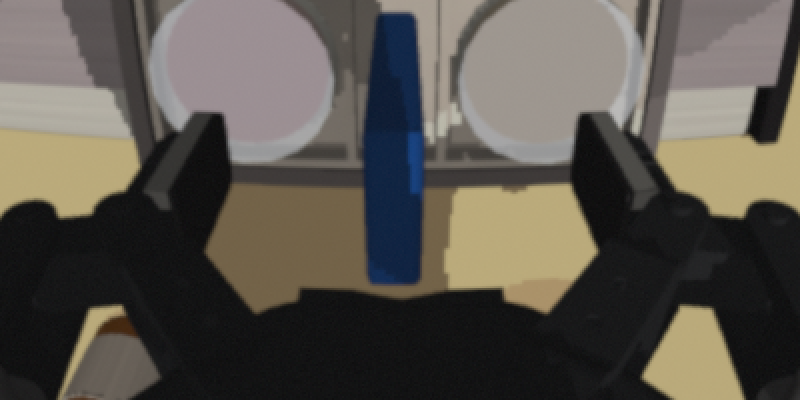

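```bash
python3 -m handwheel '[[0,0,0,0,-0.0012,0,-1],[0,0,0,0,-0.0012,0,0],[0,0,0,0,-0.0012,0,0.4],[0,0,0,0,-0.0012,0,0.6],[0,0,0,0,-0.0012,0,0.8],[0,0,0,0,-0.0012,0,1],[0,0,0,0,-0.0012,0,1],[0,0,0,0,-0.0012,0,1]]' 45
python3 - <<'E'
from h import *
P,R,o=cur();w=bot.camera('wrist'); save(w,'w7.png')
E
```

```text
time: 13.8
ee_pos: [0.5904, 0.0976, 0.0973]
tcp_rot: [76.0, 90.0, 75.2]
wrist_force: [-0.0, 1.8, 0.1]
opening: 0.0115
```

View pics/w7.png

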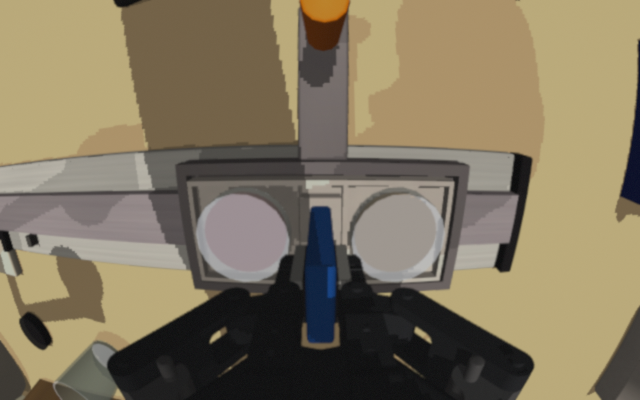

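```bash
python3 -m handwheel '[[0,0,0,-0.002,0,0,1],[0,0,0,-0.005,0,0,1],[0,0,0,-0.009,0,0,1],[0,0,0,-0.014,0,0,1],[0,0,0,-0.02,0,0,1],[0,0,0,-0.02,0,0,1]]'
python3 - <<'E'
from h import *
P,R,o=cur();w=bot.camera('wrist'); save(w,'w8.png'); print(o['torque'])
E
```

```text
time: 14.6
ee_pos: [0.5907, 0.0974, 0.1181]
tcp_rot: [8.9, 89.9, 8.1]
wrist_force: [-0.3, 0.3, -2.8]
opening: 0.0113
[ 0.01322514  0.02754664 -0.04743572]
```

View pics/w8.png

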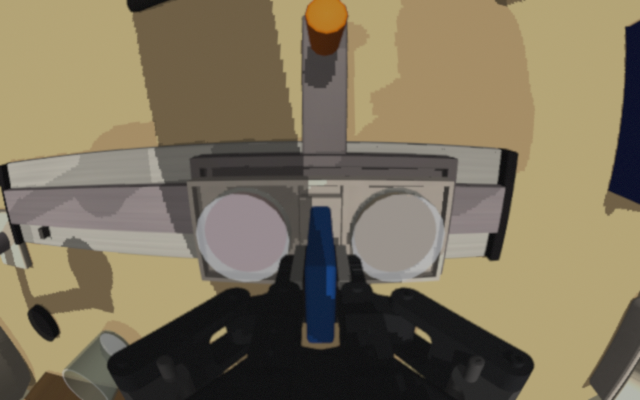

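```bash
python3 -m handwheel '[[0,0,0,-0.004,0,0,1],[0,0,0,-0.012,0,0,1],[0,0,0,-0.022,0,0,1],[0,0,0,-0.034,0,0,1],[0,0,0,-0.046,0,0,1],[0,0,0,-0.058,0,0,1],[0,0,0,-0.07,0,0,1],[0,0,0,-0.082,0,0,1],[0,0,0,-0.094,0,0,1],[0,0,0,-0.105,0,0,1],[0,0,0,-0.115,0,0,1],[0,0,0,-0.123,0,0,1],[0,0,0,-0.127,0,0,1],[0,0,0,-0.129,0,0,1],[0,0,0,-0.129,0,0,1],[0,0,0,-0.129,0,0,1],[0,0,0,-0.129,0,0,1]]'
python3 - <<'E'
from h import *
P,R,o=cur();w=bot.camera('wrist'); save(w,'w9.png'); print(o['torque'],R.round(3))
c=bot.camera('side');S=cv2.resize(c['frame'][120:300,220:420],None,fx=3.2,fy=3.2,interpolation=2);save(c,'si9.png',S[:,:,::-1])
f=w['frame'].astype(int);m=((f[:,:,0]>f[:,:,2]*3)&(f[:,:,0]>90)&(f[:,:,1]<f[:,:,0]*.62)).astype(np.uint8)
k,l,st,ce=cv2.connectedComponentsWithStats(m)
for i in range(1,k):
  if st[i,4]>100: print(st[i],ce[i],wz(w,P,R,*ce[i],.1))
c=bot.camera('scene');S=cv2.resize(c['frame'][100:300,220:470],None,fx=3,fy=3,interpolation=2);save(c,'sc9.png',S[:,:,::-1])
E
```

```text
time: 16.77
ee_pos: [0.5903, 0.0973, 0.246]
tcp_rot: [-168.6, 90.0, -169.5]
wrist_force: [0.6, -0.3, -3.0]
opening: 0.0113
[ 0.03007266 -0.00182173 -0.00136511] [[-0.     0.015  1.   ]
 [-0.     1.    -0.015]
 [-1.    -0.    -0.   ]]
[620 144   9  17 124] [623.82258065 152.30645161] [0.5361 0.4974 0.1   ]
[601 164  11  18 163] [605.98159509 172.43558282] [0.5648 0.4595 0.1   ]
```

View pics/w9.png

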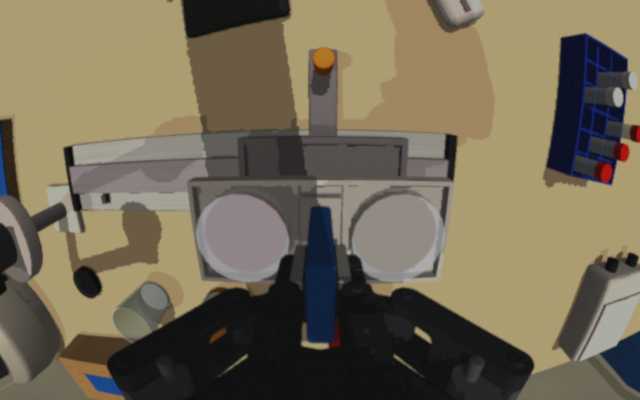

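View pics/si9.png

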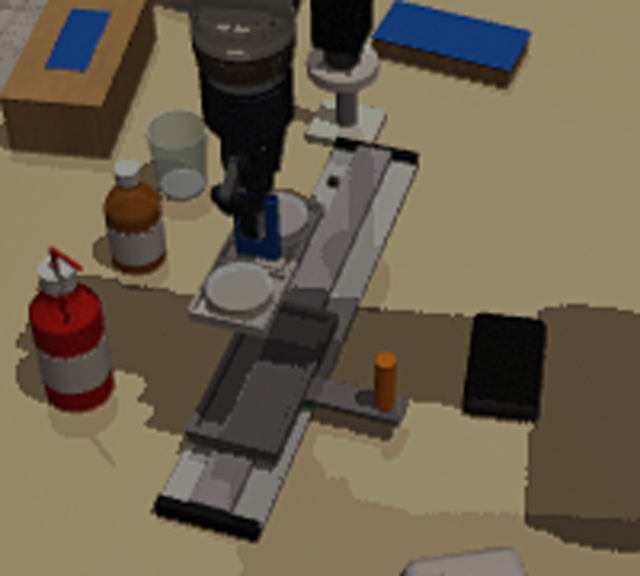

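View pics/sc9.png

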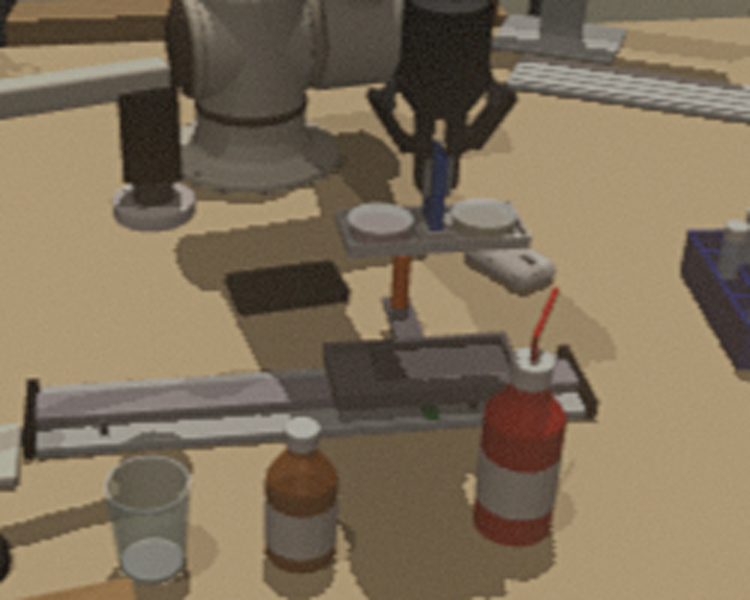

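```bash
python3 - <<'E'
from h import *
P,R,o=cur();w=bot.camera('wrist');b=bot.camera('side');a=bot.camera('scene')
print(wz(w,P,R,323.5,59,.101))
f=a['frame'].astype(int);m=((f[:,:,1]>f[:,:,0]*1.4)&(f[:,:,1]>f[:,:,2]*1.25)&(f[:,:,1]>40)).astype(np.uint8)
k,l,st,ce=cv2.connectedComponentsWithStats(m)
for i in range(1,k):
    if st[i,4]>3: print(st[i],ce[i],atz(a,*ce[i],.011))
pb=(220+385.5/3.2-.3,120+359/3.2-.3); print('side post',atz(b,*pb,.101))
for c,n in((a,'scene'),(b,'side')):
  for y in (.094,.098,.102):
    print(n,y,'post',np.round(proj(c,[.470,y+.0019,.101]),1))
print(o['time'],o['wrist_force'],o['qd'].round(2))
S=cv2.resize(a['frame'][205:250,320:400],None,fx=9,fy=9,interpolation=2);save(a,'sc10.png',S[:,:,::-1])
E
```

```text
[0.4715 0.1028 0.101 ]
[ 48 159  38  12 254] [ 65.87401575 164.62992126] [ 0.04455123 -0.89169401  0.011     ]
side post [0.46988236 0.10661612 0.101     ]
scene 0.094 post [352.  182.6]
scene 0.098 post [353.3 182.5]
scene 0.102 post [354.6 182.4]
side 0.094 post [341.1 229.2]
side 0.098 post [340.7 230.2]
side 0.102 post [340.4 231.2]
16.925 [-0.31572009  0.05927011 -3.24731254] [-0.01  0.    0.08  0.11  0.03 -0.06]
```

View pics/sc10.png

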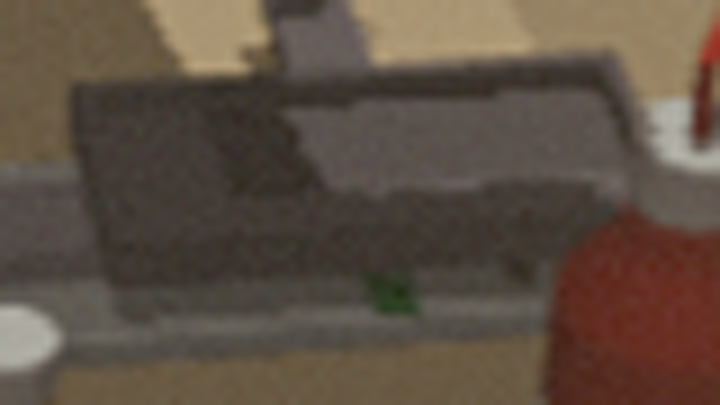

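```bash
python3 - <<'E'
from h import *
b=bot.camera('side');a=bot.camera('scene');P,R,o=cur();w=bot.camera('wrist')
def org(f):
    f=f.astype(int);return ((f[:,:,0]>f[:,:,2]*2.5)&(f[:,:,0]>90)&(f[:,:,1]<f[:,:,0]*.65)).astype(np.uint8)
def pr(m,t):
    k,l,st,ce=cv2.connectedComponentsWithStats(m)
    for i in range(1,k):
        if st[i,4]>8: print(t,st[i],ce[i].round(1))
s5=cv2.imread('pics/si5.png')[:,:,::-1]; now=cv2.resize(b['frame'][150:300,220:400],None,fx=4,fy=4,interpolation=2)
pr(org(s5)[300:400,450:520],'si5');pr(org(now)[300:400,450:520],'now')
# template match of the post's bar & carrier bottom right
for (x0,y0,x1,y1) in [(455,305,520,400)]:
    t=s5[y0:y1,x0:x1].copy(); r=cv2.matchTemplate(now[y0-20:y1+20,x0-20:x1+20].copy(),t,cv2.TM_CCOEFF_NORMED); print(cv2.minMaxLoc(r))
save(b,'si11.png',np.hstack([s5[200:480,200:540],now[200:480,200:540]])[:,:,::-1])
pr(org(w['frame'])[40:80,300:345],'w'); 
for y in(.096,.098,.1,.102,.104): 
  d=np.array([.0157,1,0])
  c=np.array([.59,y,.045]); print(y,[np.round((np.array(proj(a,c+s*.092*d-[.045,0,0]))-[320,205])*9,0) for s in(-1,1)])
E
```

```text
si5 [ 20  17  26  20 434] [32.7 26.7]
now [ 18  20  27  22 468] [31.3 30.3]
now [38 55  3  6 13] [38.8 57.3]
now [37 80  2  5 10] [37.5 82. ]
(-0.05690864473581314, 0.9596801996231079, (0, 0), (19, 23))
w [ 13  10  22  19 154] [23.5 21.8]
0.096 [array([52., 74.]), array([598.,  39.])]
0.098 [array([58., 73.]), array([604.,  39.])]
0.1 [array([64., 73.]), array([610.,  39.])]
0.102 [array([70., 73.]), array([616.,  38.])]
0.104 [array([76., 72.]), array([622.,  38.])]
```

View pics/si11.png

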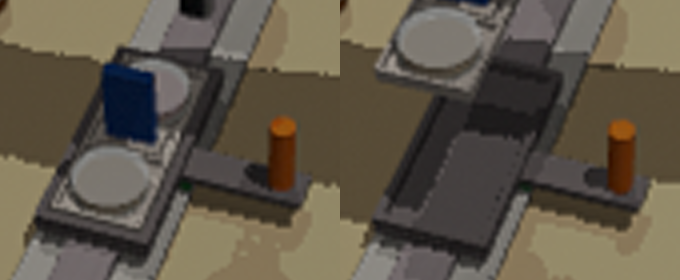

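```bash
python3 - <<'E'
from h import *
w=bot.camera('wrist'); im=cv2.imread('pics/w1.png')
y=np.array([.0037,1,0]);y/=np.linalg.norm(y);x=np.array([0,0,-1.]);R=np.stack([x,y,np.cross(x,y)],1);P=np.array([.4389,-.1612,.2503])
for n,u,v in[('mid',494.5,275.6),('tabs',497.3,250.5),('tabs',485.7,293.5)]:
  print(n,[wz(w,P,R,u,v,z) for z in(.011,.02,.024)])
c=cv2.resize(im[235:305,460:520],None,fx=9,fy=9,interpolation=2); cv2.imwrite('pics/w1d.png',c)
s=cv2.imread('pics/side0.png')[225:260,275:330]; cv2.imwrite('pics/s0d.png',cv2.resize(s,None,fx=12,fy=12,interpolation=2))
for yy in(.098,.1,.102): print(yy,np.round(proj(bot.camera('side'),[.589,yy,.024]),1))
E
```

```text
mid [array([0.5977, 0.1091, 0.011 ]), array([0.5919, 0.1025, 0.02  ]), array([0.5893, 0.0995, 0.024 ])]
tabs [array([0.5538, 0.1025, 0.011 ]), array([0.549, 0.096, 0.02 ]), array([0.5469, 0.0931, 0.024 ])]
tabs [array([0.6303, 0.1015, 0.011 ]), array([0.6236, 0.095 , 0.02  ]), array([0.6207, 0.0921, 0.024 ])]
0.098 [303.6 238. ]
0.1 [303.4 238.4]
0.102 [303.2 238.9]
```

View pics/w1d.png

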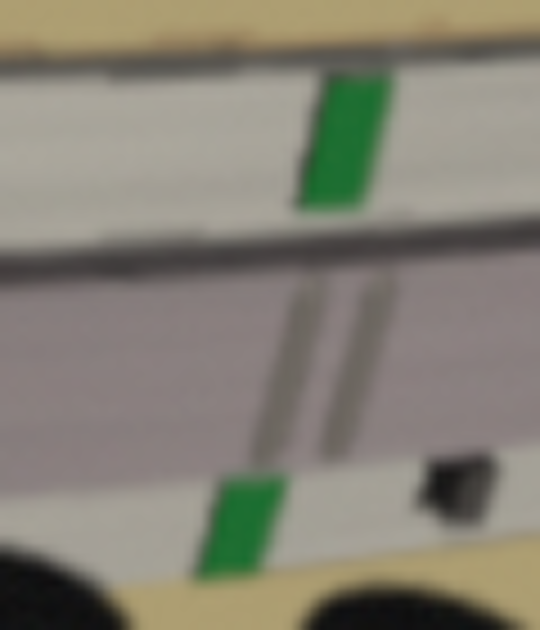

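View pics/s0d.png

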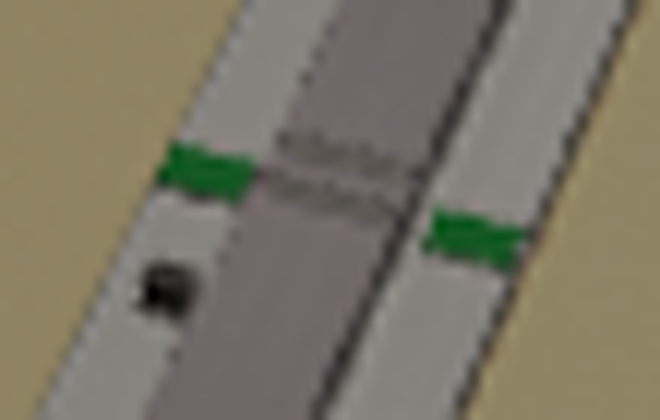

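```bash
python3 - <<'E'
from h import *
o=bot.get_obs();print(o['time'],o['ee_pos'],o['opening'],o['wrist_force'])
print(bot.job_done())
E
```

```text
17.425 [0.59036395 0.09731321 0.24632211] 0.011759320583449445 [-0.38810352  0.13256467 -2.98163068]
the job is handed in; nothing more can be done
None
```

I slid the carrier into the green station by gripping its orange post. Then I lifted the white tray straight up by its blue handle and handed the job in while holding it. The robot's clock read 17.4 s.

**Last checks on the tray:**
- The tray is about 149 mm above its seat. The tool is level and still.
- The grip opening is 11 to 12 mm on the 12 mm handle, and the arm carries about 3 N.
- The wrist, side and scene pictures show both dishes in the tray.
- I saw no other object on the bench moved, but I did not measure them.

**Carrier position, where checks disagreed:**
- The push met about 13.5 N at the first bump and then almost none, so the carrier went over that bump.
- After I let go of the post, the carrier's position read about y = 0.098 m. My estimate of the station is 0.100 to 0.103 m, so it was roughly 2 to 5 mm short.
- After the tray was gripped and lifted, the side picture showed it about 3 mm farther on. It may have finished centring only then.
- Its final travel agrees with the position of the detent bumps to about 1 mm in both the wrist and side cameras. The cameras differed by 2 to 4 mm in absolute position.
- I could not nudge the carrier to confirm the click, because the gripper was holding the tray.

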